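Fit the mixing paddle and lid of a food processor

TASK

Get the food processor on the tasting table ready for whipping the next spread: take the mixing paddle from the wooden board and set it on the drive shaft in the bowl, rocking it gently to and fro under light pressure until its teeth mesh with the shaft's and it drops fully home, without forcing it. Then lower the lid gently onto the bowl so that it sits flat on the rim all round, and leave the jars around it alone.

Things in the scene. Friction and masses are not known exactly. Their poses are not given: they have to be found in the camera images.
- food_processor: Compact food processor, fixed: round white motor base 170 mm across, 80 mm high, dial on the front (-x); on it a clear open bowl (inside diameter 145 mm, rim 150 mm above the table) with a grey handle at its front right that reaches 111 mm from the axis. Bowl and shaft share one vertical axis. Origin: on that axis at table height, z up.
- shaft_seat (a point): On the shaft's axis, at the top of the shaft's grey collar (48 mm across), 90 mm above the table: the paddle's seat, where its origin lies when fully home. On the collar stands a grey spline, 18 mm tall: 4 straight flat-topped teeth 90 degrees apart, 34 mm across. Where the teeth stand varies and is not measured; the shaft holds still (gear motor, slips at 0.25 N m).
- shaft_tip (a point): Rounded tip of the smooth steel pin, 10 mm in diameter, that stands on top of the spline: on the shaft's axis, 56 mm above the seat, 146 mm above the table.
- bowl_rim (a point): Centre of the bowl's mouth, at the height of the rim, 150 mm above the table.
- mixing_paddle: Mixing paddle, about 0.12 kg, standing upright on the wooden board: white hub 92 mm tall, 44 mm across, with two blunt orange arms at its foot, 112 mm across the arm tips (arms 3 to 22 mm above the underside). Origin: centre of the hub's underside, on its axis, z up. All its contact forces on shaft and bowl together may reach 80 N at most; 5 to 10 N of push is enough while rocking.
- paddle_grip (a point): Centre of the paddle's grip, 80 mm above its underside, on its axis. The top 32 mm of the hub are solid, ribbed and round, 34 mm in diameter, with an orange disc on top: grasp it here from above, in any yaw.
- paddle_socket (a point): On the paddle's axis, 3 mm above its underside, at the lower ends of its 4 inner teeth (90 degrees apart, 15 mm tall, 26 mm across their tips). Above them a cone leads to a bore 11.6 mm wide for the pin, 30 to 60 mm up. The pin enters first; tooth meets tooth 15 mm above home. They mesh within about 4 degrees of the right angle, every 90 degrees; then it slides home, rocked a little.
- bowl_lid: Lid, about 0.15 kg, right way up on the table: clear round plate 158 mm across; under it a lip (139 mm across, 10 mm high) that fits inside the bowl's rim with 3 mm clearance. Origin: centre of the underside of the lip, z up; plate's underside at 10 mm, its top at 14 mm. Seated, the origin is on the bowl's axis 140 mm above the table; it cannot go down if the paddle is not home.
- lid_grip (a point): Centre of the lid's grip, 41 mm above the lid's origin, on its axis: a grey ribbed round turret in the lid's middle, 50 mm in diameter, from the plate up to 54 mm above the origin, orange disc on top; grasp it from above in any yaw. It is hollow below (42 mm wide, up to 50 mm) and goes over the paddle's grip.
- wood_board: Wooden board 125 x 225 mm, 16 mm thick, fixed to the table; origin at the centre of its underside, long side along its y. The paddle stands on it, 10 to 45 mm from its centre.
- mustard_jar: Bystander: glass jar with a green lid, 74 mm across, 83 mm high, behind the food processor; origin at the centre of its underside.
- toothpick_jar: Bystander: clear jar of cocktail sticks, 45 mm across, 68 mm high, behind the food processor; origin at the centre of its underside.
- spread_jar: Bystander: glass jar with a dark lid, 68 mm across, 67 mm high, behind the food processor; origin at the centre of its underside.
Not all that is in view belongs to the job. What is shaped like the mixing_paddle but yellow is not meant.

How it is judged:
By the outcome, as a careful person would: the job done as asked, in the order asked, and still so for the second after the job is handed in, with the robot touching nothing.
It also fails if it takes over 72 s, if anything falls off the work surface, if the arm or the gripper's body presses on something with over 40 N, if the wrist force passes 120 N, or if a joint passes its speed limit or range.

ROBOT

A 6-joint arm with a two-finger parallel gripper is mounted at the origin on a cart in front of the work surface, level with it; the furniture and walls round the work are solid. World frame = base frame: x ahead of the robot, y to its left, z up, the work surface at z = 0. Lengths are in m, angles in rad, forces in N, time in s.
With the tool pointing down it reaches from about 0.3 to 0.75 m from the base axis. Payload 8.5 kg.
Tool frame: the origin (TCP) lies between the finger pads; the fingertips stand 25 mm ahead of it and the grasp point (between the pads) lies 6 mm ahead of it; z points along the fingers, y is the line along which they close (so a half turn about z gives the same grasp; the last joint's range is limited). The gripper opens to 88 mm and grips with 3 to 60 N. Pads are 18 mm wide; open, the fingers measure 123 mm over their backs; the gripper's body (75 mm by 187 mm) begins 45 mm behind the grasp point.
Start: joints at [-1.444, 0.381, 1.297, -0, 1.464, -0.215], TCP at [0.184, -0.518, 0.264] pointing down, gripper open.
Joint ranges: [-3.11, 3.11], [-0.89, 2.33], [0.22, 2.48], [-1.42, 4.56], [0.17, 2.85], [-2.88, 2.88]. Speed limits (rad/s): [2.39, 2.39, 3.14, 3.14, 3.14, 3.14].

INTERFACE

Orientations are given as a unit quaternion [w, x, y, z].
In Python, from plant import status, camera, camera_model, manip gives the robot as it stands.
- The arm moves only by the tool play_rows, never from a script. Its arguments are lists of equal length, an entry for each row: "claw": the finger opening in cm, from 0 to 8.81; "linear": the shift along the tool's x, y, z in cm, a list of three; "spin": the turn about the tool's z in units of 6 degrees (1.0 is 6 degrees). A call has 1 to 20 rows; each row is the pose to reach, as a shift and turn from the pose commanded when the call began, along the tool's axes at that moment; what a row does not reach only later rows make up. A row lasts 1/10 s, in which the tool goes at most 50 mm and 8.59 degrees, less where a joint would pass 70% of its speed; a pose out of reach is approached as far as the arm can. A call with a gripper value outside its range is refused whole. The fingers move at their own pace and stop on an object; "squeeze" is the grip in N (left out, the last holds). Time passes only in rows, so rows that repeat a pose let the fingers close. It gives the time, the measured TCP pose, the force, the opening and the grip force at its end, in the units of the state.
- status.observe(): the state, without advancing time (a new reading comes with each control period).
- camera(name): name is "scene" or "top"; returns the picture (480x640x3 uint8, red, green, blue); there is no depth.
- camera_model(name): a dict with "fx", "fy", "cx", "cy" (pixels), "distortion" ([k1, k2, p1, p2, k3] as OpenCV has them; the pictures are not rectified), "rvec" (rotation vector, rad) and "tvec" (3), from world to camera coordinates, as OpenCV has them. Camera axes: x right, y down, z forward; pixel columns grow to the right and rows downward; lengths in m; the calibration is good to about 2 mm. A picture is of the moment at which its call begins. camera_model takes no time and is no camera call.
- manip.close_job(): hands the job in; it is judged then, once.
The state is a dict: "t": time; "joints": joint angles; "qvel": joint speeds; "joint_efforts": joint torques, N m; "tool_pos": TCP position; "orientation": TCP orientation; "ft_force": force on the tool from outside, world axes, zero at the start; "ft_torque": the same for the moment, N m; "gripper_width": finger opening in m; "grip_force": force on a finger pad.
Only numpy, scipy, OpenCV 4.12 (cv2) and the standard library are available. Lean on these libraries where they do the work, as an engineer would, in place of code of your own. Each camera call takes 0.05 s, during which the arm holds its last target. There are 200 camera calls.

## Working session

There is one attempt and no reset: what is moved stays moved. The work goes in short steps, Python scripts to look and compute and a tool call to move; the robot and the scene stay as the last step left them, time stands still between calls to the robot, and variables do not carry over. Pictures are saved under pics/ and viewed, at most 10 in all, crops included, and the job is handed in when it is done.

Besides the shell and the picture viewer there is one more tool, called after "Call:" in YAML: its name, and indented under it one key for each argument. play_rows: Moves the arm, as the interface text tells. Its arguments: {"type":"object","properties":{"claw":{"type":"array"},"linear":{"type":"array"},"spin":{"type":"array"},"squeeze":{"type":"number"}},"required":["claw","linear","spin"]}

```bash
ls; mkdir -p pics; python3 - <<'E'
from plant import status, camera, camera_model
import cv2
for n in("scene","top"):
    cv2.imwrite(f"pics/{n}0.png",camera(n)[...,::-1]); print(camera_model(n))
print(status.observe())
E
```

```text
pics
{'fx': 547.6559563837941, 'fy': 547.6559563837941, 'cx': 326.84747480504075, 'cy': 244.1784899016804, 'distortion': array([-0.059364,  0.      ,  0.      ,  0.      ,  0.      ]), 'rvec': array([ 1.02661503, -2.08625565,  1.28025579]), 'tvec': array([0.48674118, 0.24964012, 1.47189393])}
{'fx': 537.665692759737, 'fy': 537.665692759737, 'cx': 328.97625487893237, 'cy': 246.77679864011355, 'distortion': array([-0.13312093,  0.        ,  0.        ,  0.        ,  0.        ]), 'rvec': array([ 2.10636978, -2.14066963,  0.21633698]), 'tvec': array([0.21884229, 0.5417627 , 1.66171152])}
{'t': 0.1, 'joints': array([-1.44428564e+00,  3.81127515e-01,  1.29814892e+00, -2.20495452e-05,
        1.46361274e+00, -2.15332361e-01]), 'qvel': array([ 0.00055758, -0.00144631, -0.00180581,  0.00171164, -0.00065515,
       -0.0014    ]), 'joint_efforts': array([ 4.02385005e-03, -4.38648105e+01, -2.24908233e+01,  7.15180580e-02,
        3.42707487e-02, -7.75619083e-05]), 'tool_pos': array([ 0.1843211 , -0.51796122,  0.26321225]), 'orientation': array([-6.48107847e-04,  9.85428034e-01,  1.70091651e-01,  1.78303938e-05]), 'ft_force': array([-0.19585472, -1.05302824, -0.1269196 ]), 'ft_torque': array([-0.01200813, -0.00238665, -0.02897418]), 'grip_force': 0.0, 'gripper_width': 0.08792008697621669}
```

View pics/scene0.png

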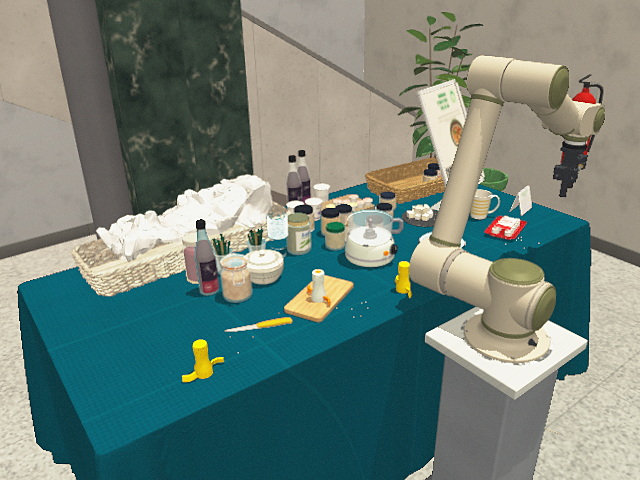

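View pics/top0.png

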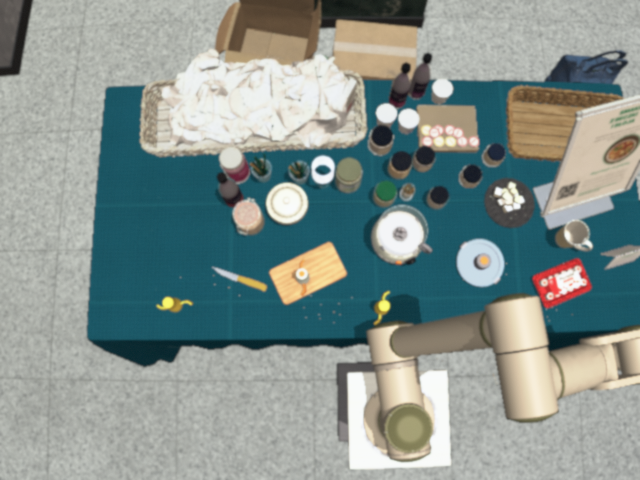

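The top view shows the paddle at about (302,274) on the board, the processor at (400,235) and the lid at (482,262). Two yellow decoys stand at (170,303) and (383,308). In the scene view the paddle is at (319,285) and the processor at (371,240); the arm hides the lid. I'll look closer.

```bash
cat > h.py <<'E'
import numpy as np, cv2
from plant import status, camera, camera_model
def ray(n,px):
    m=camera_model(n);K=np.array([[m['fx'],0,m['cx']],[0,m['fy'],m['cy']],[0,0,1]])
    u=cv2.undistortPoints(np.array([[px]],float),K,np.array(m['distortion']))[0,0]
    R=cv2.Rodrigues(m['rvec'])[0]; return -R.T@m['tvec'], R.T@np.array([*u,1])
def onz(n,px,z):
    o,d=ray(n,px); return o+d*(z-o[2])/d[2]
def proj(n,p):
    m=camera_model(n);K=np.array([[m['fx'],0,m['cx']],[0,m['fy'],m['cy']],[0,0,1]])
    return cv2.projectPoints(np.array(p,float).reshape(-1,1,3),m['rvec'],m['tvec'],K,np.array(m['distortion']))[0][:,0]
E
python3 - <<'E'
import cv2,numpy as np
from h import *
s=cv2.imread('pics/scene0.png');t=cv2.imread('pics/top0.png')
def c(i,x,y): return cv2.resize(i[y-33:y+33,x-33:x+33],(264,264),interpolation=cv2.INTER_CUBIC)
cv2.imwrite('pics/m.png',np.vstack([np.hstack([c(t,302,274),c(t,400,235),c(t,482,262)]),np.hstack([c(s,319,290),c(s,371,235),c(s,440,240)])]))
for n,p,z in(('top',(302,274),.108),('scene',(318,272),.108),('top',(400,233),.146),('scene',(371,222),.146),('top',(483,261),.054)): print(n,onz(n,p,z))
E
```

```text
top [0.45083441 0.29440615 0.108     ]
scene [0.45056249 0.29988237 0.108     ]
top [ 0.56602597 -0.00513669  0.146     ]
scene [0.55727878 0.00411112 0.146     ]
top [ 0.49067917 -0.2834507   0.054     ]
```

View pics/m.png

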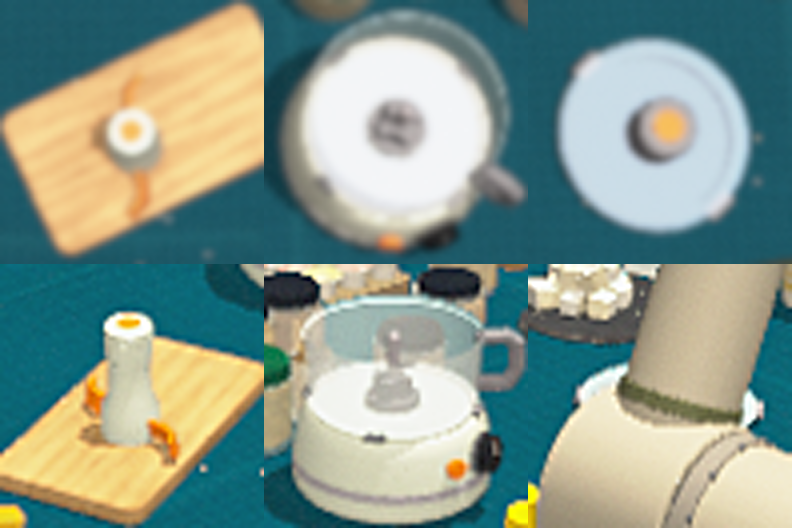

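The crops show the paddle disc in the top view at (301.7,273.6) with its arms roughly along the image vertical. The spline is at (400.2,234), and in the scene view the pin tip is at (369.8,218). The lid disc is at about (484,260.5) and its plate centre at about (480.4,262.7).

```bash
python3 - <<'E'
from h import *
t=cv2.imread('pics/top0.png');s=cv2.imread('pics/scene0.png')
def cen(im,x,y,r,lo,hi):
    h=cv2.cvtColor(im,cv2.COLOR_BGR2HSV)[y-r:y+r,x-r:x+r]
    m=cv2.inRange(h,lo,hi); q=np.argwhere(m); return q.mean(0)[::-1]+[x-r,y-r],len(q),m
a=cen(t,302,273,4,(10,80,120),(30,255,255));b=cen(s,318,271,5,(10,80,120),(30,255,255));c=cen(t,484,261,7,(10,80,120),(30,255,255))
print(a[:2],b[:2],c[:2])
print('paddle',onz('top',a[0],.108),onz('scene',b[0],.108))
print('lid disc',onz('top',c[0],.054))
m=cen(t,481,262,34,(90,15,150),(120,90,255))[2]
k=max(cv2.findContours(m,0,1)[0],key=cv2.contourArea);e=cv2.fitEllipse(k);print(e)
print('lid plate',onz('top',(e[0][0]+447,e[0][1]+228),.014))
print('spline top',onz('top',(400.0,233.8),.108),'tip scene',onz('scene',(369.6,218),.147),'collar scene',onz('scene',(369.6,235),.090))
print('rim',onz('top',(402,231),.15))
# base circle via white disc
E
```

```text
(array([301.15789474, 273.15789474]), 19) (array([317.58823529, 270.88235294]), 17) (array([483.7037037 , 260.01851852]), 54)
paddle [0.45346862 0.29695657 0.108     ] [0.45666613 0.29690357 0.108     ]
lid disc [ 0.49383073 -0.28599372  0.054     ]
((33.18539047241211, 34.4229621887207), (46.22747039794922, 48.05988693237305), 143.43202209472656)
lid plate [ 0.49268016 -0.28583433  0.014     ]
spline top [ 0.57188427 -0.01061412  0.108     ] tip scene [ 0.58320675 -0.01230952  0.147     ] collar scene [ 0.57298476 -0.0047676   0.09      ]
rim [ 0.57125884 -0.010912    0.15      ]
```

```bash
cat >> h.py <<'E'
def rot():
    w,x,y,z=status.observe()['orientation']
    from scipy.spatial.transform import Rotation as Ro
    return Ro.from_quat([x,y,z,w]).as_matrix()
def go(x,y,z,yaw=None):
    "shift (cm, tool axes) and spin (6 deg units) to a TCP target; yaw = world heading of tool x, deg"
    o=status.observe();R=rot();cur=np.degrees(np.arctan2(R[1,0],R[0,0]))
    lin=R.T@(np.array([x,y,z])-o['tool_pos'])*100
    sp=0 if yaw is None else -(((yaw-cur+180)%360)-180)/6
    print('lin',lin.round(2),'spin',round(sp,2),'yaw',cur.round(1),'t',o['t'],'pos',o['tool_pos'].round(4),'F',o['ft_force'].round(1),'j',o['joints'].round(2),'w',o['gripper_width'])
E
python3 -c "
from h import *
go(.455,.297,.22,123)"
```

```text
lin [ 52.82 -67.7    4.42] spin -17.24 yaw 19.6 t 0.1 pos [ 0.1843 -0.518   0.2632] F [-0.2 -1.1 -0.1] j [-1.44  0.38  1.3  -0.    1.46 -0.22] w 0.08792008697621669
```

Call:
play_rows:
  claw: [8.8,8.8,8.8,8.8,8.8,8.8,8.8,8.8,8.8,8.8,8.8,8.8,8.8,8.8,8.8,8.8,8.8,8.8,8.8,8.8]
  linear:
    - [52.8,-67.7,4.4]
    - [52.8,-67.7,4.4]
    - [52.8,-67.7,4.4]
    - [52.8,-67.7,4.4]
    - [52.8,-67.7,4.4]
    - [52.8,-67.7,4.4]
    - [52.8,-67.7,4.4]
    - [52.8,-67.7,4.4]
    - [52.8,-67.7,4.4]
    - [52.8,-67.7,4.4]
    - [52.8,-67.7,4.4]
    - [52.8,-67.7,4.4]
    - [52.8,-67.7,4.4]
    - [52.8,-67.7,4.4]
    - [52.8,-67.7,4.4]
    - [52.8,-67.7,4.4]
    - [52.8,-67.7,4.4]
    - [52.8,-67.7,4.4]
    - [52.8,-67.7,4.4]
    - [52.8,-67.7,4.4]
  spin: [-17.2,-17.2,-17.2,-17.2,-17.2,-17.2,-17.2,-17.2,-17.2,-17.2,-17.2,-17.2,-17.2,-17.2,-17.2,-17.2,-17.2,-17.2,-17.2,-17.2]

```text
t: 2.1
tool_pos: [0.4545, 0.2957, 0.2195]
orientation: [-0.0, 0.479, 0.878, -0.001]
ft_force: [0.3, -1.2, -0.3]
gripper_width: 0.088
grip_force: 0.0
```

```bash
python3 - <<'E'
from h import *
go(.455,.297,.103,123)
t=camera('top')[...,::-1];s=camera('scene')[...,::-1]
cv2.imwrite('pics/t1.png',t);cv2.imwrite('pics/s1.png',s)
def c(i,x,y,r): return cv2.resize(i[y-r:y+r,x-r:x+r],(264,264),interpolation=cv2.INTER_CUBIC)
cv2.imwrite('pics/m1.png',np.vstack([np.hstack([c(t,302,274,45),c(t,400,233,33),c(t,482,262,33)]),np.hstack([c(s,319,270,50),c(s,371,235,33),c(s,440,240,45)])]))
E
```

```text
lin [ 0.08  0.13 11.65] spin -0.04 yaw 122.8 t 2.1 pos [0.4545 0.2957 0.2195] F [ 0.3 -1.2 -0.3] j [ 0.36  0.4   1.39 -0.    1.34 -0.21] w 0.0879997607465074
```

View pics/m1.png

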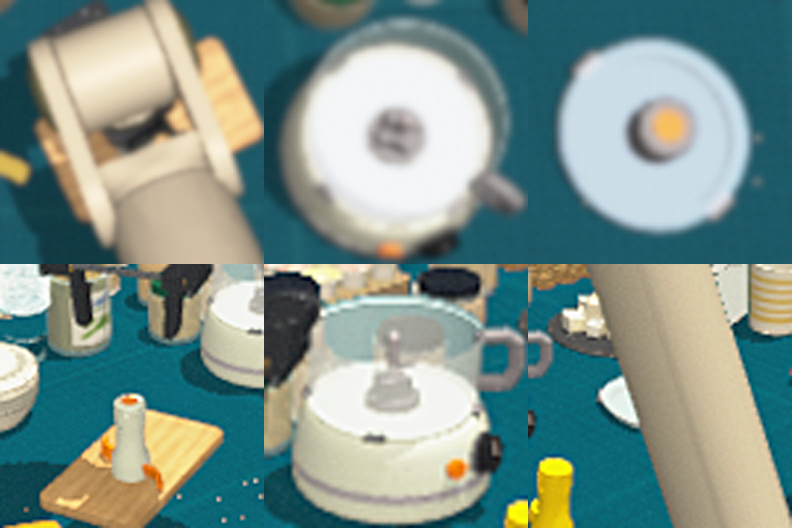

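The view is clear: the gripper hovers over the paddle, whose disc is at about (318,271) in the scene view, and nothing else has moved. I'll close once at 90° to centre the paddle, then turn back and grasp.

Call:
play_rows:
  claw: [8.8,8.8,8.8,8.8,8.8,8.8,8.8,8.8,8.8,8.8,8.8,8.8,3,3,3,3,3,3,3,3]
  linear:
    - [0.1,0.1,0]
    - [0.1,0.1,0]
    - [0.1,0.1,0]
    - [0.1,0.1,0]
    - [0.1,0.1,2]
    - [0.1,0.1,4]
    - [0.1,0.1,6]
    - [0.1,0.1,8]
    - [0.1,0.1,10]
    - [0.1,0.1,11]
    - [0.1,0.1,11.7]
    - [0.1,0.1,11.7]
    - [0.1,0.1,11.7]
    - [0.1,0.1,11.7]
    - [0.1,0.1,11.7]
    - [0.1,0.1,11.7]
    - [0.1,0.1,11.7]
    - [0.1,0.1,11.7]
    - [0.1,0.1,11.7]
    - [0.1,0.1,11.7]
  spin: [15,15,15,15,15,15,15,15,15,15,15,15,15,15,15,15,15,15,15,15]
  squeeze: 5

```text
t: 4.2
tool_pos: [0.4551, 0.2981, 0.1027]
orientation: [-0.0, 0.959, 0.282, -0.0]
ft_force: [-0.0, 0.3, -0.6]
gripper_width: 0.0336
grip_force: 5.0
```

Call:
play_rows:
  claw: [6,6,6,6,6,6,6,6,6,6,6,6,6,6,3,3,3,3,3,3]
  linear:
    - [0,0,0]
    - [0,0,0]
    - [0,0,0]
    - [0,0,0]
    - [0,0,0]
    - [0,0,0]
    - [0,0,0]
    - [0,0,0]
    - [0,0,0]
    - [0,0,0]
    - [0,0,0]
    - [0,0,0]
    - [0,0,0]
    - [0,0,0]
    - [0,0,0]
    - [0,0,0]
    - [0,0,0]
    - [0,0,0]
    - [0,0,0]
    - [0,0,0]
  spin: [0,0,0,-15,-15,-15,-15,-15,-15,-15,-15,-15,-15,-15,-15,-15,-15,-15,-15,-15]

```text
t: 6.2
tool_pos: [0.4551, 0.298, 0.1027]
orientation: [-0.0, 0.479, 0.878, -0.0]
ft_force: [-0.9, -0.7, 0.1]
gripper_width: 0.0341
grip_force: 4.9
```

```bash
python3 - <<'E'
from h import *
go(.572,-.010,.262,None); print(status.observe()['grip_force'])
E
```

```text
lin [-32.22  -6.84 -15.93] spin 0 yaw 122.8 t 6.2 pos [0.4551 0.298  0.1027] F [-0.9 -0.7  0.1] j [ 0.36  0.54  1.55  0.    1.06 -0.21] w 0.0340718076142542
4.948023017495871
```

Call:
play_rows:
  claw: [3,3,3,3,3,3,3,3,3,3,3,3,3,3,3,3,3,3,3,3]
  linear:
    - [0,0,0]
    - [0,0,0]
    - [0,0,-1]
    - [0,0,-3]
    - [0,0,-6]
    - [0,0,-9]
    - [0,0,-12]
    - [0,0,-15]
    - [0,0,-16]
    - [-4,-0.8,-16]
    - [-8,-1.7,-16]
    - [-12,-2.5,-16]
    - [-16,-3.4,-16]
    - [-20,-4.2,-16]
    - [-24,-5.1,-16]
    - [-27,-5.7,-16]
    - [-30,-6.4,-16]
    - [-32.2,-6.8,-16]
    - [-32.2,-6.8,-16]
    - [-32.2,-6.8,-16]
  spin: [0,0,0,0,0,0,0,0,0,1,1.5,2,3,4,5,5.7,5.7,5.7,5.7,5.7]
  squeeze: 30

```text
t: 8.2
tool_pos: [0.572, -0.0093, 0.262]
orientation: [-0.001, 0.716, 0.698, -0.0]
ft_force: [-0.2, 0.1, -0.9]
gripper_width: 0.0333
grip_force: 29.8
```

```bash
python3 - <<'E'
from h import *
go(.572,-.010,.262,None); o=status.observe();print(o['grip_force'],o['ft_torque'])
t=camera('top')[...,::-1];s=camera('scene')[...,::-1]
cv2.imwrite('pics/t2.png',t);cv2.imwrite('pics/s2.png',s)
def c(i,x,y,r,w=530): return cv2.resize(i[y-r:y+r,x-r//2*1:x+r//2],(w//2,w),interpolation=cv2.INTER_CUBIC)
cv2.imwrite('pics/m2.png',np.hstack([c(s,371,215,64),c(t,400,233,64)]))
E
```

```text
lin [-0.07 -0.    0.  ] spin 0 yaw 88.5 t 8.2 pos [ 0.572  -0.0093  0.262 ] F [-0.2  0.1 -0.9] j [-0.22  0.42  1.24  0.    1.49 -0.2 ] w 0.03334495330133972
29.788198886672035 [ 0.0090952  -0.10096627 -0.03744128]
```

View pics/m2.png

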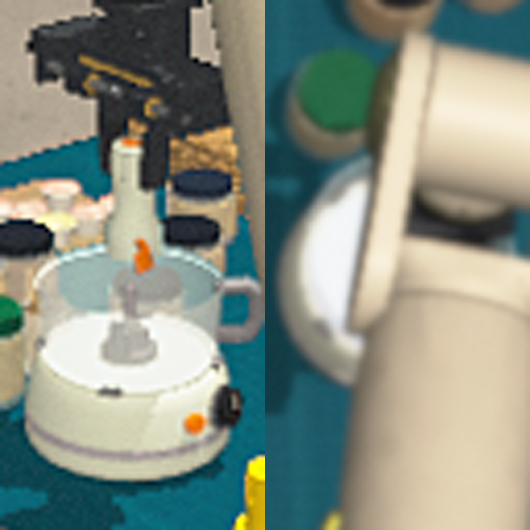

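The scene view shows the paddle held upright above the bowl. In the crop its axis is near column 132 and the pin near column 130, so it is close to aligned. I'll refine the shaft axis from the saved images.

```bash
python3 - <<'E'
from h import *
t=(cv2.imread('pics/top0.png').astype(float)+cv2.imread('pics/t1.png'))/2
s=(cv2.imread('pics/scene0.png').astype(float)+cv2.imread('pics/s2.png'))/2
g=cv2.cvtColor(t.astype('uint8'),cv2.COLOR_BGR2GRAY);gs=cv2.cvtColor(s.astype('uint8'),cv2.COLOR_BGR2GRAY)
h=cv2.cvtColor(t.astype('uint8'),cv2.COLOR_BGR2HSV)
w=cv2.inRange(h,(0,0,215),(180,40,255));w[:, :367]=0;w[:,440:]=0;w[:200]=0;w[270:]=0
k=max(cv2.findContours(w,0,1)[0],key=cv2.contourArea);hull=cv2.convexHull(k);print('floor',cv2.fitEllipse(hull),cv2.boundingRect(k))
sub=(190-g[222:246,388:412].astype(float)).clip(0)
ys,xs=np.mgrid[222:246,388:412];c=((sub*xs).sum()/sub.sum(),(sub*ys).sum()/sub.sum());print('collar/spline',c,onz('top',c,.095),onz('top',c,.108))
print(gs[212:242:2,360:381:1])
for z in(.09,.108,.146): print(z,proj('scene',[.572,-.0095,z]),proj('top',[.572,-.0095,z]))
print(onz('top',cv2.fitEllipse(hull)[0],.085))
E
```

```text
floor ((399.50872802734375, 234.6202850341797), (44.726383209228516, 46.996761322021484), 147.73043823242188) (377, 212, 46, 47)
collar/spline (np.float64(398.8044237485448), np.float64(233.3394644935972)) [ 0.57626863 -0.008824    0.095     ] [ 0.57340225 -0.00694267  0.108     ]
[[221 190 165 155 162 166 175 176 182 183 186 174 157 146 136 147 166 171
  187 202 230]
 [174 174 175 175 174 174 174 170 172 177 182 166 155 151 147 147 166 170
  167 165 165]
 [176 176 177 177 174 172 175 168 164 161 163 152 152 155 152 157 160 160
  159 154 155]
 [179 176 178 173 174 175 166 159 162 162 172 167 161 160 160 160 160 161
  158 156 157]
 [176 177 175 175 172 197 171 155 140 159 195 174 160 161 161 159 160 158
  157 155 153]
 [174 177 176 176 172 183 186 176 150 143 149 144 152 155 153 153 154 151
  151 152 151]
 [173 174 172 172 170 179 188 194 158 137 148 155 183 184 178 179 178 186
  195 189 191]
 [209 213 207 201 205 212 219 231 207 156 149 150 184 183 182 188 210 216
  213 198 189]
 [242 243 243 244 247 235 217 231 219 194 195 194 210 241 246 241 242 241
  241 241 242]
 [244 244 243 245 244 202 171 172 182 190 191 191 193 192 203 244 246 244
  244 244 244]
 [243 244 245 248 233 189 170 175 174 174 178 177 178 177 168 238 247 245
  244 244 243]
 [243 245 244 211 173 179 175 178 179 173 177 179 178 178 177 192 193 244
  245 244 244]
 [244 245 243 200 169 176 177 180 180 180 191 201 202 201 196 183 187 241
  245 243 243]
 [243 244 247 239 223 205 186 182 179 180 179 176 180 185 203 225 241 245
  244 244 243]
 [243 243 243 244 245 246 247 248 248 246 246 249 248 247 246 245 244 243
  244 243 243]]
0.09 [[370.85171817 234.71787307]] [[398.86220475 235.01007561]]
0.108 [[370.95336598 229.88395159]] [[399.64195302 233.76864639]]
0.146 [[371.16949424 219.54097459]] [[401.34276195 231.06011119]]
[ 0.57431237 -0.01232437  0.085     ]
```

```bash
python3 - <<'E'
from h import *
s=cv2.imread('pics/s2.png');h=cv2.cvtColor(s,cv2.COLOR_BGR2GRAY)
for r in range(184,212,3): print(r,h[r,360:383])
for z in(.17,.2,.23,.264): print(z,proj('scene',[.572,-.0093,z]))
p=proj('scene',[[.572,-.0093,.11],[.582,-.0093,.11],[.572,.0007,.11]]);print(p[1:]-p[0])
p=proj('top',[[.572,-.0093,.11],[.582,-.0093,.11],[.572,.0007,.11]]);print(p[1:]-p[0])
E
```

```text
184 [ 99  57  64  48  42  32  57 111 134 124 138 164 143  77  32  49  48  50
  45  31  83  86  63]
187 [ 78  78  65  49  37  55 159 200 223 229 235 244 219 117  31  46  46  51
  47  34  88  89  99]
190 [ 76  81  74  53  25  79 175 202 187 197 201 213 131  38  38  45  43  49
  46  48 124 118 116]
193 [ 76  77  79  67  65  56 158 197 178 192 202 217 136  46  41  43  48  47
  41  50  66  57  52]
196 [ 69  72  73  71  68  67 144 174 187 194 198 208 155  86  58  77  61  61
  60 185 117  25  26]
199 [184 140 113 212 232 236 198 172 191 198 202 203 204 199 195 187 120  67
  65 173 164 153 147]
202 [223 230 235 229 211 179 166 182 196 207 208 210 205 207 201 185 132  76
  70 151 139 134 136]
205 [196 196 189 178 136 159 184 196 200 208 208 212 212 209 205 193 186 174
 101  33  45  43  42]
208 [189 184 187 184 139 164 187 194 204 210 210 207 187 195 205 197 189 186
  99  11  32  38  36]
211 [206 215 232 242 200 168 179 189 195 203 210 213 149 127 133 178 180 190
 197 190 198 206 181]
0.17 [[371.26150312 212.92570235]]
0.2 [[371.43429431 204.52906877]]
0.23 [[371.60834495 196.01024864]]
0.264 [[371.80710236 186.20543907]]
[[-1.95475401 -0.9707542 ]
 [-2.25332547  0.79215101]]
[[-0.13850645 -3.14296528]
 [-3.20444064  0.04518188]]
```

Call:
play_rows:
  claw: [3,3,3,3,3,3,3,3,3,3]
  linear:
    - [0.13,0.15,0]
    - [0.13,0.15,1]
    - [0.13,0.15,2]
    - [0.13,0.15,3]
    - [0.13,0.15,4]
    - [0.13,0.15,4.7]
    - [0.13,0.15,5.2]
    - [0.13,0.15,5.6]
    - [0.13,0.15,5.8]
    - [0.13,0.15,5.8]
  spin: [0,0,0,0,0,0,0,0,0,0]

```text
t: 9.3
tool_pos: [0.5743, -0.0085, 0.205]
orientation: [0.001, 0.716, 0.698, 0.0]
ft_force: [0.5, -1.0, -0.9]
gripper_width: 0.033
grip_force: 29.8
```

Call:
play_rows:
  claw: [3,3,3,3,3]
  linear:
    - [0,0,0.2]
    - [0,0,0.4]
    - [0,0,0.6]
    - [0,0,0.6]
    - [0,0,0.6]
  spin: [0,0,0,0,0]

```text
t: 9.8
tool_pos: [0.5756, -0.009, 0.2004]
orientation: [0.003, 0.716, 0.698, 0.002]
ft_force: [4.9, -3.2, 5.5]
gripper_width: 0.0336
grip_force: 29.7
```

Call:
play_rows:
  claw: [3,3,3,3,3,3]
  linear:
    - [-0.1,0.15,0]
    - [-0.18,0.3,0]
    - [-0.18,0.3,0]
    - [-0.18,0.3,0.2]
    - [-0.18,0.3,0.4]
    - [-0.18,0.3,0.4]
  spin: [0,0,0,0,0,0]

```text
t: 10.4
tool_pos: [0.5773, -0.0105, 0.1944]
orientation: [0.001, 0.716, 0.698, 0.0]
ft_force: [5.4, -4.1, -0.5]
gripper_width: 0.0335
grip_force: 29.7
```

```bash
python3 -c "
from h import *
go(.577,-.0095,.191); print(rot().round(3))"
```

```text
lin [ 0.1  -0.03  0.34] spin 0 yaw 88.6 t 10.4 pos [ 0.5773 -0.0105  0.1944] F [ 5.4 -4.1 -0.5] j [-0.22  0.48  1.33 -0.    1.32 -0.2 ] w 0.03351802285029401
[[ 0.025  1.     0.001]
 [ 1.    -0.025 -0.001]
 [-0.001  0.001 -1.   ]]
```

Call:
play_rows:
  claw: [3,3,3,3,3,3]
  linear:
    - [-0.1,0.12,0]
    - [-0.12,0.17,0]
    - [-0.12,0.17,0.1]
    - [-0.12,0.17,0.3]
    - [-0.12,0.17,0.4]
    - [-0.12,0.17,0.4]
  spin: [0,0,0,0,0,0]

```text
t: 11.0
tool_pos: [0.5783, -0.0112, 0.191]
orientation: [-0.0, 0.716, 0.698, -0.0]
ft_force: [-1.8, -1.7, 3.4]
gripper_width: 0.0335
grip_force: 29.9
```

Call:
play_rows:
  claw: [3,3,3,3,3,3,3,3,3,3,3,3,3,3,3]
  linear:
    - [0,0,0.1]
    - [0,0,0.15]
    - [0,0,0.15]
    - [0,0,0.15]
    - [0,0,0.15]
    - [0,0,0.15]
    - [0,0,0.15]
    - [0,0,0.15]
    - [0,0,0.15]
    - [0,0,0.15]
    - [0,0,0.15]
    - [0,0,0.15]
    - [0,0,0.15]
    - [0,0,0.15]
    - [0,0,0.15]
  spin: [0,0,0.5,1,1.5,2,2,1,0,-0.5,-1,-1.5,-2,-2,-2]

```text
t: 12.5
tool_pos: [0.5785, -0.0112, 0.189]
orientation: [-0.0, 0.639, 0.769, 0.0]
ft_force: [1.0, -0.4, -0.7]
gripper_width: 0.0332
grip_force: 29.8
```

Call:
play_rows:
  claw: [3,3,3,3]
  linear:
    - [0,0,0.1]
    - [0,0,0.2]
    - [0,0,0.3]
    - [0,0,0.3]
  spin: [0,0,0,0]

```text
t: 12.9
tool_pos: [0.5785, -0.0113, 0.186]
orientation: [-0.0, 0.639, 0.769, -0.0]
ft_force: [0.8, -0.0, -1.7]
gripper_width: 0.0335
grip_force: 29.8
```

```bash
python3 -c "
from h import *
go(.578,-.0112,.176); print(status.observe()['ft_torque'])"
```

```text
lin [ 0.02 -0.05  1.  ] spin 0 yaw 100.6 t 12.9 pos [ 0.5785 -0.0113  0.186 ] F [ 0.8 -0.  -1.7] j [-0.22  0.5   1.34  0.    1.31 -0.41] w 0.03354750109029862
[-0.21395219 -0.41275013  0.07124608]
```

Call:
play_rows:
  claw: [3,3,3,3,3,3,3,3,3,3,3,3]
  linear:
    - [0,0,0.1]
    - [0,0,0.2]
    - [0,0,0.3]
    - [0,0,0.4]
    - [0,0,0.5]
    - [0,0,0.6]
    - [0,0,0.7]
    - [0,0,0.8]
    - [0,0,0.9]
    - [0,0,1.0]
    - [0,0,1.1]
    - [0,0,1.1]
  spin: [0,0.2,0.2,-0.2,-0.2,0.2,0.2,-0.2,-0.2,0.2,0,0]

```text
t: 14.1
tool_pos: [0.5788, -0.0117, 0.1764]
orientation: [0.001, 0.639, 0.769, 0.0]
ft_force: [-1.6, -1.6, 9.0]
gripper_width: 0.0334
grip_force: 29.8
```

```bash
python3 -c "
from h import *
go(.578,-.0112,.176); print(status.observe()['ft_torque'])"
```

```text
lin [ 0.06 -0.07  0.04] spin 0 yaw 100.5 t 14.1 pos [ 0.5788 -0.0117  0.1764] F [-1.6 -1.6  9. ] j [-0.22  0.5   1.36 -0.    1.28 -0.41] w 0.033448238729888
[-0.34049388  0.02780723 -0.04458812]
```

Call:
play_rows:
  claw: [3,3,6,6,6,6,6,6,6,6,6,6]
  linear:
    - [0,0,-0.15]
    - [0,0,-0.25]
    - [0,0,-0.25]
    - [0,0,-0.25]
    - [0,0,-0.25]
    - [0,0,-1]
    - [0,0,-3]
    - [0,0,-6]
    - [0,0,-9]
    - [0,0,-10]
    - [0,0,-10]
    - [0,0,-10]
  spin: [0,0,0,0,0,0,0,0,0,0,0,0]

```text
t: 15.3
tool_pos: [0.5781, -0.0113, 0.274]
orientation: [-0.001, 0.639, 0.769, -0.0]
ft_force: [0.1, -0.1, -0.4]
gripper_width: 0.06
grip_force: 0.0
```

```bash
python3 - <<'E'
from h import *
go(.495,-.287,.18,145)
E
```

```text
lin [-25.59 -13.22   9.4 ] spin -7.4 yaw 100.6 t 15.3 pos [ 0.5781 -0.0113  0.274 ] F [ 0.1 -0.1 -0.4] j [-0.22  0.42  1.2  -0.    1.52 -0.41] w 0.06004198594001496
```

Call:
play_rows:
  claw: [8.8,8.8,8.8,8.8,8.8,8.8,8.8,8.8,8.8,8.8,8.8,8.8]
  linear:
    - [-4,-2,0]
    - [-8,-4,0]
    - [-12,-6,0]
    - [-16,-8,0]
    - [-20,-10,0]
    - [-25.6,-13.2,0]
    - [-25.6,-13.2,2]
    - [-25.6,-13.2,5]
    - [-25.6,-13.2,8]
    - [-25.6,-13.2,9.4]
    - [-25.6,-13.2,9.4]
    - [-25.6,-13.2,9.4]
  spin: [-1,-2,-3,-4,-5,-6,-7,-7.4,-7.4,-7.4,-7.4,-7.4]

```text
t: 16.5
tool_pos: [0.4957, -0.2871, 0.1808]
orientation: [-0.001, 0.301, 0.954, 0.0]
ft_force: [0.4, 0.0, 0.3]
gripper_width: 0.088
grip_force: 0.0
```

```bash
python3 - <<'E'
from h import *
go(.495,-.287,.047,145)
t=camera('top')[...,::-1];s=camera('scene')[...,::-1]
cv2.imwrite('pics/t3.png',t);cv2.imwrite('pics/s3.png',s)
def c(i,x,y,r): return cv2.resize(i[y-r:y+r,x-r:x+r],(264,264),interpolation=cv2.INTER_CUBIC)
cv2.imwrite('pics/m3.png',np.vstack([np.hstack([c(t,400,233,33),c(t,482,262,45)]),np.hstack([c(s,371,235,33),c(s,440,220,45)])]))
E
```

```text
lin [ 0.05 -0.03 13.38] spin -0.0 yaw 145.0 t 16.5 pos [ 0.4957 -0.2871  0.1808] F [0.4 0.  0.3] j [-0.73  0.49  1.37  0.    1.29 -1.69] w 0.08798491995656493
```

View pics/m3.png

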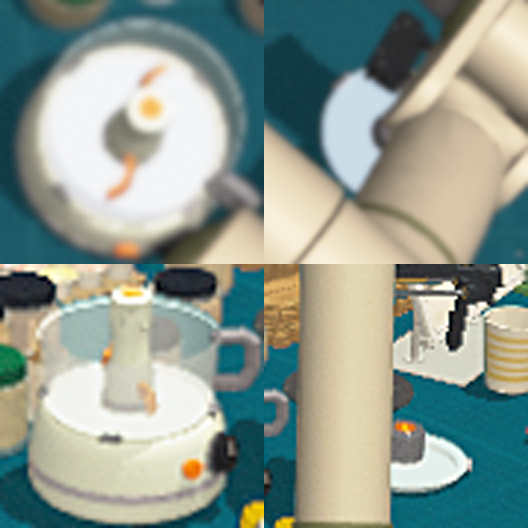

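The paddle stands upright and low in the bowl, and the lid's disc shows at about (444,231) in the scene view. I'll check the lid's position once, then grasp.

```bash
python3 - <<'E'
from h import *
print(onz('scene',(443.6,230.7),.054), 'paddle top', onz('top',(367+150/4,200+107/4),.182),onz('scene',(338+131/4,202+30/4),.182))
E
```

```text
[ 0.49032646 -0.28367029  0.054     ] paddle top [ 0.57690601 -0.01413276  0.182     ] [ 0.57373101 -0.0082726   0.182     ]
```

Call:
play_rows:
  claw: [8.8,8.8,8.8,8.8,8.8,8.8,8.8,8.8,8.8,8.8,8.8]
  linear:
    - [0,0,2]
    - [0,0,4]
    - [0,0,5]
    - [0,0,6]
    - [0,0,7]
    - [0,0,7]
    - [0,0,7]
    - [0,0,7]
    - [0,0,7]
    - [0,0,7]
    - [0,0,7]
  spin: [0,0,0,0,0,0,0,0,0,0,0]

```text
t: 17.7
tool_pos: [0.4958, -0.2873, 0.1114]
orientation: [0.0, 0.301, 0.954, -0.0]
ft_force: [0.1, -0.7, -0.8]
gripper_width: 0.0879
grip_force: 0.0
```

Call:
play_rows:
  claw: [8.8,8.8,8.8,8.8,8.8,8.8,4.6,4.6,4.6,4.6,4.6,4.6,4.6,4.6,7,7,7,7]
  linear:
    - [0,0,1.5]
    - [0,0,3]
    - [0,0,4.5]
    - [0,0,5.7]
    - [0,0,6.4]
    - [0,0,6.4]
    - [0,0,6.4]
    - [0,0,6.4]
    - [0,0,6.4]
    - [0,0,6.4]
    - [0,0,6.4]
    - [0,0,6.4]
    - [0,0,6.4]
    - [0,0,6.4]
    - [0,0,6.4]
    - [0,0,6.4]
    - [0,0,6.4]
    - [0,0,6.4]
  spin: [0,0,0,0,0,0,0,0,0,0,0,0,0,0,0,0,0,0]
  squeeze: 5

```text
t: 19.5
tool_pos: [0.4958, -0.2872, 0.0472]
orientation: [-0.0, 0.301, 0.954, 0.0]
ft_force: [0.0, 1.2, -0.2]
gripper_width: 0.07
grip_force: 0.0
```

Call:
play_rows:
  claw: [7,7,7,7,7,7,7,7,7,7,7,7,4.6,4.6,4.6,4.6,4.6,4.6]
  linear:
    - [0,0,0]
    - [0,0,0]
    - [0,0,0]
    - [0,0,0]
    - [0,0,0]
    - [0,0,0]
    - [0,0,0]
    - [0,0,0]
    - [0,0,0]
    - [0,0,0]
    - [0,0,0]
    - [0,0,0]
    - [0,0,0]
    - [0,0,0]
    - [0,0,0]
    - [0,0,0]
    - [0,0,0]
    - [0,0,0]
  spin: [15,15,15,15,15,15,15,15,15,15,15,15,15,15,15,15,15,15]

```text
t: 21.3
tool_pos: [0.4957, -0.2872, 0.0472]
orientation: [-0.0, 0.887, 0.462, -0.0]
ft_force: [-0.8, 0.3, -0.0]
gripper_width: 0.0508
grip_force: 5.0
```

```bash
python3 - <<'E'
from h import *
go(.5785,-.0115,.252,90)
E
```

```text
lin [ 27.33  -9.04 -20.48] spin -5.83 yaw 55.0 t 21.3 pos [ 0.4957 -0.2872  0.0472] F [-0.8  0.3 -0. ] j [-0.73  0.66  1.51  0.    0.97 -0.12] w 0.05076491577373125
```

Call:
play_rows:
  claw: [4.6,4.6,4.6,4.6,4.6,4.6,4.6,4.6,4.6,4.6,4.6,4.6,4.6,4.6,4.6,4.6,4.6,4.6,4.6,4.6]
  linear:
    - [0,0,0]
    - [0,0,0]
    - [0,0,-1]
    - [0,0,-4]
    - [0,0,-8]
    - [0,0,-12]
    - [0,0,-16]
    - [0,0,-19]
    - [0,0,-20.5]
    - [3,-1,-20.5]
    - [7,-2.3,-20.5]
    - [11,-3.6,-20.5]
    - [15,-5,-20.5]
    - [19,-6.3,-20.5]
    - [22,-7.3,-20.5]
    - [24.5,-8.1,-20.5]
    - [26.5,-8.8,-20.5]
    - [27.3,-9,-20.5]
    - [27.3,-9,-20.5]
    - [27.3,-9,-20.5]
  spin: [0,0,0,0,0,0,0,0,0,-1,-2,-3,-4,-5,-5.8,-5.8,-5.8,-5.8,-5.8,-5.8]
  squeeze: 30

```text
t: 23.3
tool_pos: [0.5786, -0.0128, 0.2524]
orientation: [0.0, 0.709, 0.706, -0.0]
ft_force: [-0.3, -0.2, -1.3]
gripper_width: 0.0503
grip_force: 30.0
```

```bash
python3 - <<'E'
from h import *
go(.5785,-.0115,.187)
s=camera('scene')[...,::-1]
cv2.imwrite('pics/s4.png',s)
cv2.imwrite('pics/m4.png',cv2.resize(s[150:280,300:440],(560,520),interpolation=cv2.INTER_CUBIC))
E
```

```text
lin [ 0.13 -0.01  6.54] spin 0 yaw 89.8 t 23.3 pos [ 0.5786 -0.0128  0.2524] F [-0.3 -0.2 -1.3] j [-0.23  0.44  1.24 -0.    1.47 -0.22] w 0.05031318854932394
```

View pics/m4.png

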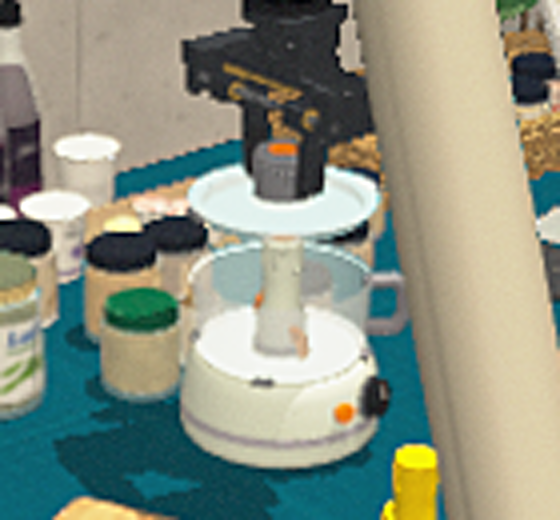

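The lid is held level over the bowl and looks centred: plate centre at about column 284 of the crop, bowl and paddle at about 281.

Call:
play_rows:
  claw: [4.6,4.6,4.6,4.6,4.6,4.6,4.6,4.6,4.6,4.6]
  linear:
    - [0,0,0]
    - [0,0,0.5]
    - [0,0,1.5]
    - [0,0,2.5]
    - [0,0,3.5]
    - [0,0,4.2]
    - [0,0,4.7]
    - [0,0,5.0]
    - [0,0,5.0]
    - [0,0,5.0]
  spin: [0,0,0,0,0,0,0,0,0,0]

```text
t: 24.35
tool_pos: [0.5789, -0.012, 0.2025]
orientation: [0.0, 0.708, 0.706, 0.0]
ft_force: [0.6, -0.1, -1.6]
gripper_width: 0.05
grip_force: 30.0
```

```bash
python3 - <<'E'
from h import *
go(.5785,-.0115,.187)
E
```

```text
lin [ 0.05 -0.04  1.55] spin 0 yaw 89.8 t 24.35 pos [ 0.5789 -0.012   0.2025] F [ 0.6 -0.1 -1.6] j [-0.23  0.48  1.32 -0.    1.34 -0.22] w 0.05004804139810077
```

Seated TCP should be near 0.187, so the lip meets the rim at about 0.197.

Call:
play_rows:
  claw: [4.6,4.6,4.6,4.6,4.6,4.6,4.6,4.6]
  linear:
    - [0.05,0,0.2]
    - [0.05,0,0.4]
    - [0.05,0,0.6]
    - [0.05,0,0.8]
    - [0.05,0,0.9]
    - [0.05,0,1.0]
    - [0.05,0,1.0]
    - [0.05,0,1.0]
  spin: [0,0,0,0,0,0,0,0]

```text
t: 25.15
tool_pos: [0.5788, -0.0115, 0.1923]
orientation: [0.0, 0.708, 0.706, 0.0]
ft_force: [0.1, -0.2, -1.6]
gripper_width: 0.0498
grip_force: 30.0
```

Call:
play_rows:
  claw: [4.6,4.6,4.6,4.6,4.6,4.6,4.6]
  linear:
    - [0,0,0.15]
    - [0,0,0.3]
    - [0,0,0.45]
    - [0,0,0.55]
    - [0,0,0.6]
    - [0,0,0.6]
    - [0,0,0.6]
  spin: [0,0,0,0,0,0,0]

```text
t: 25.85
tool_pos: [0.5787, -0.0115, 0.1871]
orientation: [0.0, 0.708, 0.706, 0.0]
ft_force: [-1.4, 0.3, 4.9]
gripper_width: 0.0498
grip_force: 30.0
```

Contact at 0.187, as expected for a seated lid. I'll release and back off.

Call:
play_rows:
  claw: [4.6,5.2,5.6,6.5,7.5,7.5,7.5,7.5,7.5,7.5,7.5,7.5,7.5,7.5,7.5,7.5]
  linear:
    - [0,0,-0.1]
    - [0,0,-0.1]
    - [0,0,-0.1]
    - [0,0,-0.1]
    - [0,0,-0.1]
    - [0,0,-0.1]
    - [0,0,-1]
    - [0,0,-3]
    - [0,0,-6]
    - [0,0,-9]
    - [0,0,-12]
    - [5,-3,-13]
    - [10,-6,-13]
    - [15,-10,-13]
    - [20,-14,-13]
    - [20,-14,-13]
  spin: [0,0,0,0,0,0,0,0,0,0,0,0,0,0,0,0]

```text
t: 27.45
tool_pos: [0.4378, 0.1905, 0.3171]
orientation: [0.0, 0.708, 0.706, 0.001]
ft_force: [0.3, 0.8, 0.2]
gripper_width: 0.075
grip_force: 0.0
```

```bash
python3 - <<'E'
from h import *
s=camera('scene')[...,::-1];t=camera('top')[...,::-1]
f=lambda i,x,y:cv2.resize(i[y-50:y+50,x-50:x+50],(400,400),interpolation=cv2.INTER_CUBIC)
cv2.imwrite('pics/m5.png',np.hstack([f(s,371,225),f(t,400,225)]))
E
```

```text
(no output)
```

View pics/m5.png

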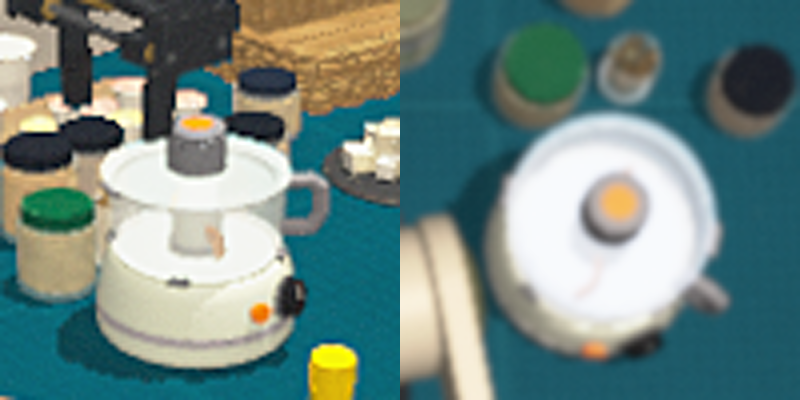

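The lid sits flat and concentric on the bowl (turret at (197,145) in the scene crop, (617,205) in the top crop). The jars are untouched and the gripper is clear.

```bash
python3 -c "
from plant import manip; print(manip.close_job())"
```

```text
the job is handed in; nothing more can be done
None
```

The paddle is meshed and fully home on the drive shaft, the lid sits flat on the bowl, the jars were left alone, and I handed the job in at about 27.5 s.

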